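Chock the rocking microplate shaker

TASK

The microplate shaker rocks because its near left foot is worn short and hangs clear of the bench. With your fingertips, push the white plastic wedge by its thick end, thin end first, in under that foot until it is snug and the shaker no longer rocks, without jacking that corner up or shoving the shaker along. Then press down on that corner, about as hard as a kilogram weight, to prove that it stays put, and let go, leaving the wedge where it is; do not pick up or pinch anything and leave the other things on the bench alone.

Things in the scene. Friction and masses are not known exactly. Their poses are not given: they have to be found in the camera images.
- shaker: Shaker, 2.5 kg, loose: aluminium base plate 210 (x) x 230 (y) x 8 mm, top 30 mm above the bench; white housing 125 x 145 mm on its middle up to 80 mm, platform and microplate up to 107 mm. Four round-bottomed rubber feet 26 mm wide at x = +-85, y = +-95 mm; the one at (-85, +95) is worn. Origin on the bench under its centre, -x its control panel (robot side), +y its left seen from the robot, z up.
- shaker_corner (a point): Top of the steel bolt head (15 mm wide) above the worn foot, the place to press, 34 mm above the bench; 20 mm of plate free beside it to the housing. The foot below hangs 4 to 9 mm clear (varies; find by touch), plate underside 22 mm up. Unwedged, 2 to 4 N down here tips the corner by that gap and it rocks back when let go; wedged, it gives under 1 mm.
- wedge: White plastic wedge, 110 x 45 mm, 50 g, lying flat: 16 mm high at the thick end (upright face at x = -55 mm), sloping evenly to 2 mm at the thin end (x = +55). Origin: centre of underside. Left of the shaker, thin end 20 to 50 mm short of the worn foot, aimed at it within 10 mm and 0.13 rad. Slides with under 1 N; at the foot the push rises sharply: 3 to 6 N is snug, over 10 N jacks the corner or shoves the shaker.
- microplate: Flat clear plastic plate with 24 wells, 86 x 128 x 14 mm, on the shaker's platform between its clips. Origin: centre of underside. Leave alone.
- beaker: Small empty glass beaker, 54 mm across, 70 mm high, upright on the bench near the wedge. Origin: centre of underside. Leave alone.
- vial: Small amber vial with white cap, 24 mm across, 50 mm high, upright near the wedge. Origin: centre of underside. Leave alone.
- petri_dish: Flat clear round dish, 90 mm across, 15 mm high, right of the shaker. Origin: centre of underside. Leave alone.
- amber_bottle: Brown glass bottle, 86 mm across, 180 mm high, upright. Origin: centre of underside. Leave alone.
- tip_box: Pipette tip box, 122 x 84 x 76 mm, grey base and pale lid. Origin: centre of underside. Leave alone.
- wash_bottle: White squeeze wash bottle with bent spout, 68 mm across, 190 mm high, upright. Origin: centre of underside. Leave alone.
Not all that is in view belongs to the job. What is shaped like the wedge but brown or pink is not meant.

How it is judged:
On the way:
1. with the wedge under the worn foot, the corner is pressed down (5 N or more) and does not give (y of shaker_corner in the frame of wedge between -0.0225 and 0.0225 m and x of shaker_corner in the frame of wedge between -0.05 and 0.056 m and contact force between the fingers and shaker above 5 N and contact force between shaker and wedge above 3 N and height (world z) of shaker_corner above 0.0315 m and contact force between the fingers and wedge below 0.1 N), for 0.2 s.
At the end, for the whole second after the job is handed in: The wedge lies flat on the bench under the worn foot and carries it (contact force above 0.1 N), the shaker is level within 0.012 rad (corner jacked by less than about 2 mm), at rest and within 15 mm of where it stood (y of shaker_corner in the frame of wedge between -0.0225 and 0.0225 m and x of shaker_corner in the frame of wedge between -0.05 and 0.056 m and contact force between shaker and wedge above 0.1 N and angle between shaker's own z axis and vertical below 0.012 rad and angle between wedge's own z axis and vertical below 0.03 rad and distance of shaker from where it was at the start of the episode below 0.015 m and linear speed of each of wedge, shaker below 0.01 m/s); the robot touches nothing.
It fails at once if the wedge is lifted or tipped (over 8 mm or 0.15 rad) (height (world z) of wedge above 0.008 m or angle between wedge's own z axis and vertical above 0.15 rad).
It fails at once if the shaker is shoved more than 20 mm, lifted or tipped over 0.12 rad (distance of shaker from where it was at the start of the episode above 0.02 m or height (world z) of shaker above 0.01 m or angle between shaker's own z axis and vertical above 0.12 rad).
It fails at once if a bystander is disturbed: the microplate moved over 30 mm, or another thing over 20 mm (distance of microplate from where it was at the start of the episode above 0.03 m or distance of any of beaker, vial, petri_dish, amber_bottle, tip_box, wash_bottle from where it was at the start of the episode above 0.02 m).
It also fails if it takes over 48 s, if anything falls off the work surface, if the arm or the gripper's body presses on something with over 40 N, if the wrist force passes 120 N, or if a joint passes its speed limit or range.

ROBOT

A 7-joint arm with a two-finger parallel gripper is mounted at the origin on the work surface. World frame = base frame: x ahead of the robot, y to its left, z up, the work surface at z = 0. Lengths are in m, angles in rad, forces in N, time in s.
With the tool pointing down it reaches from about 0.4 to 0.875 m from the base axis. Payload 19.3 kg.
Tool frame: the origin (TCP) lies on the mounting face of the last link; the fingertips stand 173 mm ahead of it and the grasp point (between the pads) lies 155 mm ahead of it; x points along the fingers, y is the direction in which the jaws open and shut, and the axes are right-handed (so a half turn about x gives the same grasp; the last joint's range is limited). The gripper opens to 85 mm and grips with 20 to 120 N. Pads are 22 mm wide; open, the fingers measure 114 mm over their backs; the gripper's body (76 mm by 85 mm) begins 54 mm behind the grasp point. The pads swing forward as they close: fully open they stand 13 mm farther back than shut.
Start: joints at [-1.289, 0.521, -0.036, 1.599, 0.021, 1.021, -0.113], TCP at [0.215, 0.587, 0.405] pointing down, gripper open.
Joint ranges: [-2.91, 2.91], [-0.3, 2.13], [-1.5, 1.42], [0.17, 2.43], [-1.26, 4.41], [0.16, 1.93], [-2.52, 2.52]. Speed limits (rad/s): [1.89, 1.89, 2.39, 2.39, 3.01, 3.01, 3.01].

INTERFACE

Orientations are given as a unit quaternion [w, x, y, z].
In Python, from station import state, capture, camera_info, order gives the robot as it stands.
- The arm moves only by the tool send_rows, never from a script. Its argument "motion" is a list of rows, each an object of numbers: "claw": the finger opening in mm, from 0 to 85.4; "tx", "ty", "tz": the shift along the tool's x, y, z in mm; "wx", "wy", "wz": the turn, a rotation vector about the tool's x, y, z in rad. A call has 1 to 8 rows; each row shifts and turns the pose as measured when the row begins, along the tool's axes as they then stand; what a row does not reach is not made up. A row lasts 1/10 s, in which the tool goes at most 50 mm and 8.59 degrees, less where a joint would pass 70% of its speed; a pose out of reach is approached as far as the arm can. A call is refused whole if a number of a shift passes 50 or a number of a turn 0.15, either way. A call with a gripper value outside its range is refused whole. The fingers move at their own pace and stop on an object; "newtons" is the grip in N (left out, the last holds). Time passes only in rows, so rows that do not move let the fingers close. It gives the time, the measured TCP pose, the force and the opening at its end, in the units of the state.
- state(): the state, without advancing time (a new reading comes with each control period).
- capture(name): name is "scene" or "top" or "wrist"; returns (picture, depth): 400x640x3 uint8, blue, green, red; 400x640 float32, m along the optical axis (not along the pixel's ray), 0 where there is no reading.
- camera_info(name): a dict with "intrinsics" (3x3 intrinsics, pixels), "k1" (the pictures are not rectified: a ray, as slopes to the right and down, at radius r is drawn at 1 + k1 r^2 times it, then the intrinsics apply), "R" (3x3) and "t" (3): a world point X has camera coordinates R X + t; the wrist camera has in their place "mount" (4x4, takes a point from camera to tool coordinates, whose origin is the TCP and whose axes are the tool frame's). Camera axes: x right, y down, z forward; pixel columns grow to the right and rows downward; lengths in m; the calibration is good to about 2 mm. A picture is of the moment at which its call begins: read the wrist's pose just before it. camera_info takes no time and is no camera call.
- order.finish_job(): hands the job in, once; it reports no verdict.
The state is a dict: "clock": time; "q": joint angles; "joint_velocities": joint speeds; "effort": joint torques, N m; "tool_pos": TCP position; "orientation": TCP orientation; "contact_force": force on the tool from outside, world axes, zero at the start; "torque": the same for the moment, N m; "opening": opening from 0.0 (shut) to 1.0 (fully open).
Only numpy, scipy, OpenCV 4.12 (cv2) and the standard library are available. Lean on these libraries where they do the work, as an engineer would, in place of code of your own. Each camera call takes 0.05 s, during which the arm holds its last target.

## Working session

There is one attempt and no reset: what is moved stays moved. The work goes in short steps, Python scripts to look and compute and a tool call to move; the robot and the scene stay as the last step left them, time stands still between calls to the robot, and variables do not carry over. Pictures are saved under pics/ and viewed, and the job is handed in when it is done.

Besides the shell and the picture viewer there is one more tool, called after "Call:" as name(argument=value, ...), one argument or row to a line, values as JSON. send_rows: Moves the arm, as the interface text tells. Its arguments: {"type":"object","properties":{"motion":{"type":"array"},"newtons":{"type":"number"}},"required":["motion"]}

```bash
mkdir -p pics; ls; python3 - <<'E'
from station import state,capture,camera_info
import cv2,numpy as np
s=state();print(s)
for n in("scene","top"):
    p,d=capture(n);cv2.imwrite(f"pics/{n}0.png",p);np.save(f"pics/{n}0.npy",d);print(n,camera_info(n))
print(camera_info("wrist"))
E
```

```text
pics
{'clock': 0.0, 'q': array([-1.28918711,  0.52198978, -0.03635571,  1.60003821,  0.02122805,
        1.02108643, -0.11278738]), 'joint_velocities': array([ 0.00010343, -0.00161172,  0.00089283, -0.002451  , -0.00123457,
        0.00086514, -0.00052295]), 'effort': array([-1.74357087e-03, -9.27093029e+01,  1.97926417e+00, -3.69953585e+01,
        1.77952449e-02,  7.87282304e-03, -1.68457854e-05]), 'tool_pos': array([0.21533261, 0.58656992, 0.40412959]), 'orientation': array([ 0.69615949,  0.12332835,  0.69623586, -0.12412784]), 'contact_force': array([-0.17083772,  0.67487559, -0.19284727]), 'torque': array([ 0.04603673,  0.06069686, -0.01839382]), 'opening': 0.9993192355897906}
scene {'intrinsics': array([[369.72223438,   0.        , 317.65071881],
       [  0.        , 369.72223438, 202.02645614],
       [  0.        ,   0.        ,   1.        ]]), 'k1': 0.019861239023656545, 'R': array([[ 0.0997837 ,  0.99500841, -0.00121387],
       [ 0.7393888 , -0.07496534, -0.66909222],
       [-0.66584338,  0.06586697, -0.7431784 ]]), 't': array([-0.08536945, -0.30855384,  1.39336557])}
t
[... 251 characters left out ...]
],
       [-0.99445698,  0.0061775 , -0.10496263],
       [ 0.10492039, -0.00680564, -0.99445734]]), 't': array([0.0230687 , 0.48313351, 1.33377167])}
{'intrinsics': array([[291.14454316,   0.        , 320.08072276],
       [  0.        , 291.14454316, 199.94772906],
       [  0.        ,   0.        ,   1.        ]]), 'k1': -0.007290064100362692, 'mount': array([[-7.11226113e-04, -3.21951787e-01,  9.46755798e-01,
         3.16096500e-02],
       [ 9.99999719e-01, -3.89245978e-06,  7.49900587e-04,
         6.32731685e-04],
       [-2.37746625e-04,  9.46756065e-01,  3.21951700e-01,
        -8.45014086e-02],
       [ 0.00000000e+00,  0.00000000e+00,  0.00000000e+00,
         1.00000000e+00]])}
```

View pics/scene0.png

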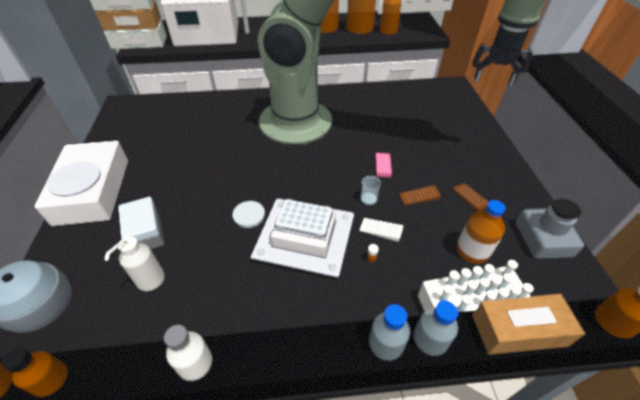

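View pics/top0.png

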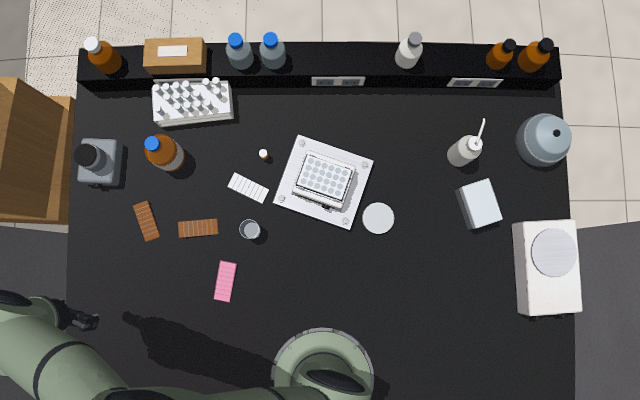

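```bash
cat > h.py <<'E'
import numpy as np,cv2
from station import state,capture,camera_info
def ray(ci,uv):
    K=ci['intrinsics'];uv=np.atleast_2d(np.array(uv,float))
    p=cv2.undistortPoints(uv[:,None],K,np.array([ci['k1'],0,0,0.]))[:,0]
    return np.c_[p,np.ones(len(p))]
def onplane(n,uv,z,pose=None):
    ci=camera_info(n);r=ray(ci,uv)
    if n=='wrist':
        R,t=pose;M=ci['mount'];Rw=R@M[:3,:3];c=R@M[:3,3]+t;d=r@Rw.T
    else:
        c=-ci['R'].T@ci['t'];d=r@ci['R']
    return c+d*((z-c[2])/d[:,2])[:,None]
from scipy.spatial.transform import Rotation as Ro
def pose(s):
    q=s['orientation'];return Ro.from_quat([q[1],q[2],q[3],q[0]]).as_matrix(),np.array(s['tool_pos'])
E
python3 - <<'E'
import cv2,numpy as np
from h import *
p=cv2.imread('pics/top0.png');c=p[120:250,210:390];cv2.imwrite('pics/topc.png',cv2.resize(c,None,fx=4.4,fy=4.4,interpolation=cv2.INTER_CUBIC))
p=cv2.imread('pics/scene0.png');c=p[140:280,240:420];cv2.imwrite('pics/scenec.png',cv2.resize(c,None,fx=4.2,fy=4.2,interpolation=cv2.INTER_CUBIC))
E
```

```text
(no output)
```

View pics/topc.png

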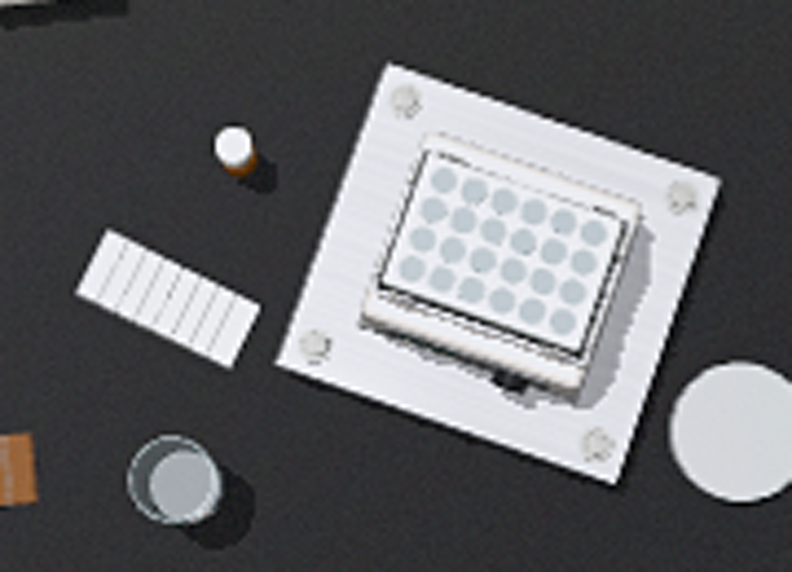

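View pics/scenec.png

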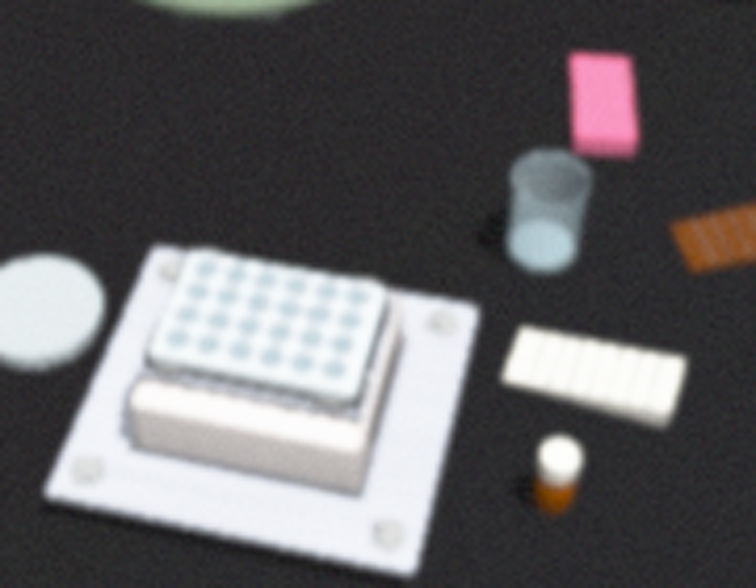

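The white ribbed wedge is at top pixel (248,188), with its thin end toward the shaker. The brown ones at (197,228) and (146,221) and the pink one at (225,281) are decoys. The worn-foot bolt is at top (282,199). The vial is at (263,154) and the beaker at (250,229).

```bash
python3 - <<'E'
from h import *
def mask(p): 
    h=cv2.cvtColor(p,cv2.COLOR_BGR2HSV);return ((h[...,2]>140)&(h[...,1]<60)).astype(np.uint8)
def blob(m,u,v):
    n,l=cv2.connectedComponents(m);k=l[v,u];return (l==k).astype(np.uint8)
p=cv2.imread('pics/top0.png');m=mask(p)
def quad(b):
    c=max(cv2.findContours(b,0,cv2.CHAIN_APPROX_NONE)[0],key=cv2.contourArea)
    r=cv2.minAreaRect(c);return cv2.boxPoints(r),cv2.contourArea(c)
b=blob(m,246,186);q,a=quad(b);print('wedge',q,a)
w=onplane('top',q,.008)
print(w.round(4)); print([np.linalg.norm(w[i]-w[i-1]).round(4) for i in range(4)])
bs=blob(m,295,160);q,a=quad(bs);print('shaker',q,a); S=onplane('top',q,.03);print(S.round(4));print([np.linalg.norm(S[i]-S[i-1]).round(4) for i in range(4)],S.mean(0))
print('bolt',onplane('top',[[281.8,198.9],[302.0,142.9],[365.3,165],[345.5,221]],.034).round(4))
print('vial',onplane('top',[[263.2,153.5]],.05),'beaker',onplane('top',[[248.5,228.5]],.07))
# scene
p=cv2.imread('pics/scene0.png');m=mask(p);b=blob(m,380,230);q,a=quad(b);print('sc',q,a,onplane('scene',q,.008).round(4))
print('scbolt',onplane('scene',[[345.4,216.5]],.034), 'vial',onplane('scene',[[373.3,247]],.05),'beaker',onplane('scene',[[240+550/4.2,140+168/4.2]],.07))
s=state();R,t=pose(s);print(R.round(3),t)
E
```

```text
wedge [[227.00003 186.     ]
 [234.00003 172.     ]
 [268.40002 189.20001]
 [261.40002 203.20001]] 572.0
[[0.549  0.2707 0.008 ]
 [0.5897 0.251  0.008 ]
 [0.5388 0.1512 0.008 ]
 [0.4985 0.1711 0.008 ]]
[np.float64(0.1117), np.float64(0.0452), np.float64(0.112), np.float64(0.0449)]
shaker [[272.44922 202.39384]
 [296.85535 133.24309]
 [373.74768 160.38155]
 [349.34155 229.5323 ]] 5798.5
[[ 0.498   0.1377  0.03  ]
 [ 0.697   0.0686  0.03  ]
 [ 0.6168 -0.1502  0.03  ]
 [ 0.4202 -0.0776  0.03  ]]
[np.float64(0.2289), np.float64(0.2106), np.float64(0.233), np.float64(0.2096)] [ 0.558016  -0.0053929  0.03     ]
bolt [[ 0.5073  0.1111  0.034 ]
 [ 0.6676  0.0538  0.034 ]
 [ 0.6027 -0.1253  0.034 ]
 [ 0.444  -0.0668  0.034 ]]
vial [[0.63404535 0.1625912  0.05      ]] beaker [[0.42235682 0.19955005 0.07      ]]
sc [[358.86926 230.14615]
 [363.2077  214.23846]
 [403.31537 225.17694]
 [398.97693 241.08463]] 576.0 [[0.5457 0.1469 0.008 ]
 [0.4896 0.1695 0.008 ]
 [0.5408 0.2747 0.008 ]
 [0.5937 0.249  0.008 ]]
scbolt [[0.51414485 0.11219875 0.034     ]] vial [[0.63456389 0.16500011 0.05      ]] beaker [[0.41410813 0.20058999 0.07      ]]
[[-0.     0.345  0.939]
 [-0.001  0.939 -0.345]
 [-1.    -0.001  0.   ]] [0.21534518 0.58660818 0.40419358]
```

Call:
send_rows(
  motion=[
    {"claw": 0,"tz": 45,"ty": -15},
    {"claw": 0,"tz": 45,"ty": -15},
    {"claw": 0,"tz": 45,"ty": -15},
    {"claw": 0,"tz": 45,"ty": -15},
    {"claw": 0,"tz": 45,"ty": -15},
    {"claw": 0,"tz": 45,"ty": -15},
    {"claw": 0,"tz": 45,"ty": -15},
    {"claw": 0,"tz": 45,"ty": -15},
  ],
  newtons=40,
)

```text
invalid input
```

Call:
send_rows(
  motion=[
    {"claw": 0,"tx": 0,"ty": -15,"tz": 45,"wx": 0,"wy": 0,"wz": 0},
    {"claw": 0,"tx": 0,"ty": -15,"tz": 45,"wx": 0,"wy": 0,"wz": 0},
    {"claw": 0,"tx": 0,"ty": -15,"tz": 45,"wx": 0,"wy": 0,"wz": 0},
    {"claw": 0,"tx": 0,"ty": -15,"tz": 45,"wx": 0,"wy": 0,"wz": 0},
    {"claw": 0,"tx": 0,"ty": -15,"tz": 45,"wx": 0,"wy": 0,"wz": 0},
    {"claw": 0,"tx": 0,"ty": -15,"tz": 45,"wx": 0,"wy": 0,"wz": 0},
  ],
  newtons=40,
)

```text
clock: 0.7
tool_pos: [0.4392, 0.4082, 0.4016]
orientation: [0.695, 0.118, 0.698, -0.12]
contact_force: [0.5, 0.8, -0.1]
opening: 0.002
```

Call:
send_rows(
  motion=[
    {"claw": 0,"tx": 10,"ty": -13,"tz": 38,"wx": 0.024,"wy": 0,"wz": 0},
    {"claw": 0,"tx": 10,"ty": -13,"tz": 38,"wx": 0.024,"wy": 0,"wz": 0},
    {"claw": 0,"tx": 10,"ty": -13,"tz": 38,"wx": 0.024,"wy": 0,"wz": 0},
    {"claw": 0,"tx": 10,"ty": -13,"tz": 38,"wx": 0.024,"wy": 0,"wz": 0},
    {"claw": 0,"tx": 10,"ty": -13,"tz": 38,"wx": 0.024,"wy": 0,"wz": 0},
    {"claw": 0,"tx": 0,"ty": 0,"tz": 0,"wx": 0,"wy": 0,"wz": 0},
  ],
)

```text
clock: 1.3
tool_pos: [0.5998, 0.2632, 0.3479]
orientation: [0.686, 0.163, 0.689, -0.167]
contact_force: [-1.0, -0.0, -0.5]
opening: -0.003
```

```bash
python3 - <<'E'
from h import *
s=state();R,t=pose(s);print(R.round(3),t,s['contact_force'])
p,d=capture('wrist');cv2.imwrite('pics/w1.png',p);np.savez('pics/w1.npz',R=R,t=t,d=d)
E
```

```text
[[-0.004  0.454  0.891]
 [-0.005  0.891 -0.454]
 [-1.    -0.006 -0.002]] [0.59984618 0.2631553  0.34787303] [-1.03339784 -0.04491263 -0.47822346]
```

View pics/w1.png

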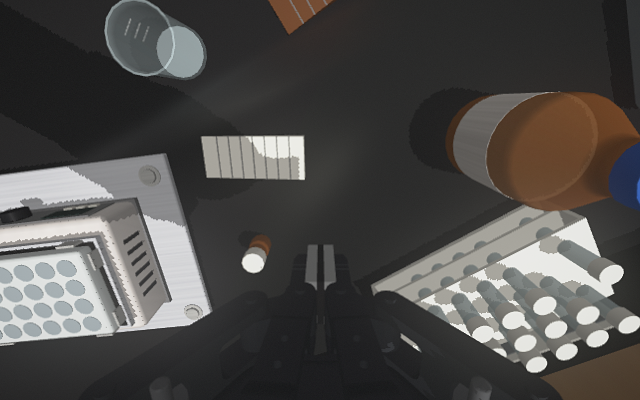

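The wrist view shows the wedge at corners (201,136), (206,178), (305,180), (304,136), with the thick end right. The bolt head is at (150,176), the vial at (254,258) and the tip rack to the lower right.

```bash
python3 - <<'E'
from h import *
z=np.load('pics/w1.npz');P=(z['R'],z['t'])
p=cv2.imread('pics/w1.png');c=p[110:220,110:330];cv2.imwrite('pics/w1c.png',cv2.resize(c,None,fx=3.6,fy=3.6,interpolation=cv2.INTER_CUBIC))
thin=onplane('wrist',[[201.5,136],[206.5,178.5]],.002,P);thick=onplane('wrist',[[304.5,136],[305,180]],.016,P)
b=onplane('wrist',[[149.5,176]],.034,P)[0];b2=onplane('wrist',[[193,313]],.034,P)[0]
print(thin,thick,np.linalg.norm(thin[0]-thin[1]),np.linalg.norm(thick[0]-thick[1]),b,b2,np.linalg.norm(b-b2))
T=thick.mean(0)[:2];N=thin.mean(0)[:2];d=(N-T)/np.linalg.norm(N-T);print('len',np.linalg.norm(N-T),d,np.degrees(np.arctan2(d[1],d[0])))
r=b[:2]-N;print('along',r@d,'lat(+left of d)',d[0]*r[1]-d[1]*r[0])
print('depth wedge',z['d'][158,200:310:20])
E
```

```text
[[0.49724584 0.17194401 0.002     ]
 [0.53858741 0.15035807 0.002     ]] [[0.54610015 0.27116719 0.016     ]
 [0.58702496 0.25002455 0.016     ]] 0.046637732822900214 0.04606355601847475 [0.50898317 0.11605297 0.034     ] [0.66679796 0.05837839 0.034     ] 0.16802340146940753
len 0.1107054664313139 [-0.43941758 -0.89828291] -116.0667264431538
along 0.04443633986463301 lat(+left of d) 0.011792119153201224
depth wedge [0.32081646 0.3169115  0.31260195 0.31016383 0.30657375 0.3038915 ]
```

View pics/w1c.png

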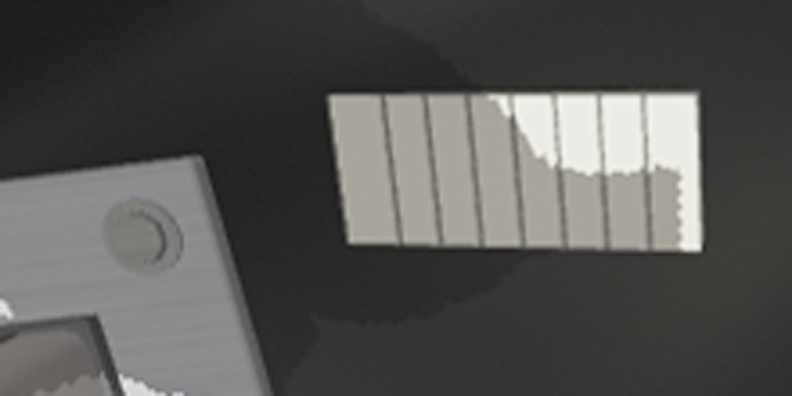

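Call:
send_rows(
  motion=[
    {"claw": 0,"tx": 0,"ty": 8,"tz": -16,"wx": -0.05,"wy": 0,"wz": 0},
    {"claw": 0,"tx": 0,"ty": 8,"tz": -16,"wx": -0.05,"wy": 0,"wz": 0},
    {"claw": 0,"tx": 30,"ty": 0,"tz": 0,"wx": 0,"wy": 0,"wz": 0},
    {"claw": 0,"tx": 30,"ty": 0,"tz": 0,"wx": 0,"wy": 0,"wz": 0},
    {"claw": 0,"tx": 30,"ty": 0,"tz": 0,"wx": 0,"wy": 0,"wz": 0},
    {"claw": 0,"tx": 20,"ty": 0,"tz": 0,"wx": 0,"wy": 0,"wz": 0},
    {"claw": 0,"tx": 0,"ty": 0,"tz": 0,"wx": 0,"wy": 0,"wz": 0},
  ],
)

```text
clock: 2.05
tool_pos: [0.564, 0.3103, 0.2375]
orientation: [0.695, 0.118, 0.7, -0.115]
contact_force: [-0.1, 0.6, -0.0]
opening: -0.001
```

```bash
cat >> h.py <<'E'
F=np.array([.509,.114]);T=np.array([.5666,.2606]);u=(F-T)/np.linalg.norm(F-T)
def rep():
    s=state();R,t=pose(s);tip=t+R[:,0]*.173
    r=tip[:2]-T
    print('clk',s['clock'],'tip',tip.round(4),'yhead',np.degrees(np.arctan2(R[1,1],R[0,1])).round(2),'want',np.degrees(np.arctan2(-u[1],-u[0])).round(2))
    print('along',(r@u).round(4),'lat(left+)',(u[0]*r[1]-u[1]*r[0]).round(4),'F',s['contact_force'].round(2),'fu',(s['contact_force'][:2]@u).round(2)); print('x',R[:,0].round(4))
E
python3 -c "from h import *;rep()"
```

```text
clk 2.05 tip [0.563  0.3111 0.0645] yhead 71.06 want 68.55
along -0.0457 lat(left+) -0.0218 F [-0.13  0.6  -0.02] fu -0.51
x [-0.0058  0.0048 -1.    ]
```

Call:
send_rows(
  motion=[
    {"claw": 0,"tx": 15,"ty": 0,"tz": 10,"wx": 0.022,"wy": 0,"wz": 0},
    {"claw": 0,"tx": 15,"ty": 0,"tz": 10,"wx": 0.02,"wy": 0,"wz": 0},
    {"claw": 0,"tx": 10,"ty": 0,"tz": 0,"wx": 0,"wy": 0,"wz": 0},
    {"claw": 0,"tx": 5,"ty": 0,"tz": 0,"wx": 0,"wy": 0,"wz": 0},
    {"claw": 0,"tx": 0,"ty": 0,"tz": 0,"wx": 0,"wy": 0,"wz": 0},
  ],
)

```text
clock: 2.55
tool_pos: [0.5801, 0.3102, 0.1945]
orientation: [0.694, 0.13, 0.698, -0.124]
contact_force: [-0.7, 0.2, -0.0]
opening: 0.003
```

```bash
python3 -c "from h import *;rep()"
```

```text
clk 2.55 tip [0.5794 0.3118 0.0215] yhead 69.28 want 68.55
along -0.0524 lat(left+) -0.0068 F [-0.72  0.18 -0.04] fu 0.1
x [-0.0042  0.0092 -0.9999]
```

Call:
send_rows(
  motion=[
    {"claw": 0,"tx": 8,"ty": -4,"tz": 4,"wx": 0.01,"wy": 0,"wz": 0},
    {"claw": 0,"tx": 5,"ty": -4,"tz": 3,"wx": 0,"wy": 0,"wz": 0.01},
    {"claw": 0,"tx": 2,"ty": 0,"tz": 0,"wx": 0,"wy": 0,"wz": 0},
    {"claw": 0,"tx": 0,"ty": 0,"tz": 0,"wx": 0,"wy": 0,"wz": 0},
  ],
)

```text
clock: 2.95
tool_pos: [0.584, 0.2997, 0.1794]
orientation: [0.694, 0.138, 0.696, -0.124]
contact_force: [-0.4, 0.5, -0.1]
opening: -0.0
```

```bash
python3 - <<'E'
from h import *;rep()
s=state();R,t=pose(s)
p,d=capture('wrist');cv2.imwrite('pics/w2.png',p);np.savez('pics/w2.npz',R=R,t=t,d=d)
E
```

```text
clk 2.95 tip [0.5841 0.3032 0.0065] yhead 68.69 want 68.55
along -0.046 lat(left+) 0.0008 F [-0.42  0.49 -0.08] fu -0.3
x [ 8.000e-04  2.020e-02 -9.998e-01]
```

View pics/w2.png

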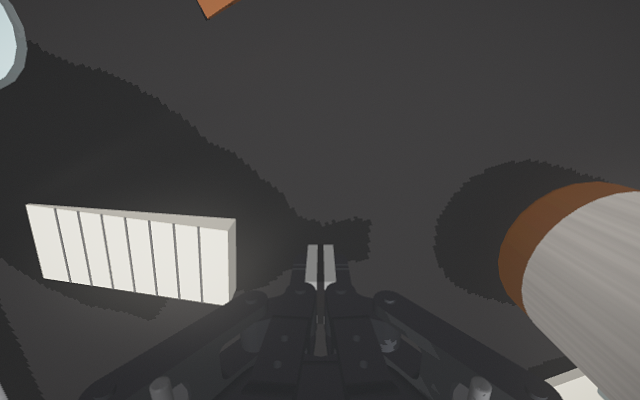

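Call:
send_rows(
  motion=[
    {"claw": 0,"tx": 0,"ty": -6,"tz": 0,"wx": 0,"wy": 0,"wz": -0.018},
    {"claw": 0,"tx": 0,"ty": -8,"tz": 0,"wx": 0,"wy": 0,"wz": 0},
    {"claw": 0,"tx": 0,"ty": -8,"tz": 0,"wx": 0,"wy": 0,"wz": 0},
    {"claw": 0,"tx": 0,"ty": -8,"tz": 0,"wx": 0,"wy": 0,"wz": 0},
    {"claw": 0,"tx": 0,"ty": -5,"tz": 0,"wx": 0,"wy": 0,"wz": 0},
    {"claw": 0,"tx": 0,"ty": 0,"tz": 0,"wx": 0,"wy": 0,"wz": 0},
  ],
)

```text
clock: 3.6
tool_pos: [0.5701, 0.2637, 0.1803]
orientation: [0.693, 0.131, 0.697, -0.131]
contact_force: [0.3, 0.2, -0.9]
opening: -0.002
```

```bash
python3 - <<'E'
from h import *;rep()
s=state();R,t=pose(s)
p,d=capture('wrist');cv2.imwrite('pics/w3.png',p);np.savez('pics/w3.npz',R=R,t=t,d=d)
E
```

```text
clk 3.6 tip [0.5692 0.264  0.0073] yhead 68.68 want 68.55
along -0.0041 lat(left+) 0.0012 F [ 0.27  0.23 -0.93] fu -0.31
x [-0.0055  0.0018 -1.    ]
```

View pics/w3.png

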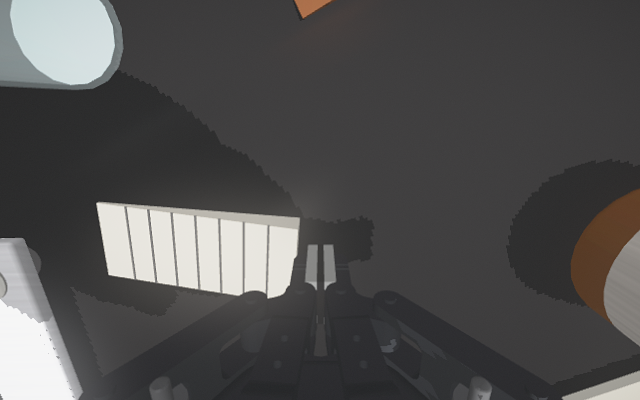

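Call:
send_rows(
  motion=[
    {"claw": 0,"tx": 0,"ty": -6,"tz": 0,"wx": 0,"wy": 0,"wz": 0},
    {"claw": 0,"tx": 0,"ty": -6,"tz": 0,"wx": 0,"wy": 0,"wz": 0},
    {"claw": 0,"tx": 0,"ty": -6,"tz": 0,"wx": 0,"wy": 0,"wz": 0},
    {"claw": 0,"tx": 0,"ty": -6,"tz": 0,"wx": 0,"wy": 0,"wz": 0},
    {"claw": 0,"tx": 0,"ty": -4,"tz": 0,"wx": 0,"wy": 0,"wz": 0},
    {"claw": 0,"tx": 0,"ty": 0,"tz": 0,"wx": 0,"wy": 0,"wz": 0},
  ],
)

```text
clock: 4.25
tool_pos: [0.5592, 0.2361, 0.1804]
orientation: [0.693, 0.131, 0.697, -0.13]
contact_force: [0.0, 0.1, -0.0]
opening: -0.006
```

```bash
python3 - <<'E'
from h import *;rep()
s=state();R,t=pose(s)
p,d=capture('wrist');cv2.imwrite('pics/w4.png',p);np.savez('pics/w4.npz',R=R,t=t,d=d)
E
```

```text
clk 4.25 tip [0.5584 0.2365 0.0074] yhead 68.71 want 68.55
along 0.0254 lat(left+) 0.0011 F [ 0.04  0.13 -0.02] fu -0.13
x [-0.005   0.0025 -1.    ]
```

View pics/w4.png

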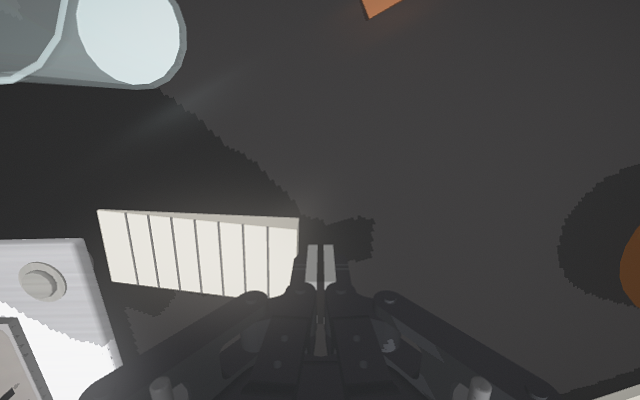

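```bash
cat >> h.py <<'E'
def meas(f,thin,thickc,bolt):
    z=np.load(f);P=(z['R'],z['t'])
    n=onplane('wrist',thin,.002,P)[:,:2];k=onplane('wrist',[thickc],.016,P)[0,:2];b=onplane('wrist',[bolt],.034,P)[0,:2]
    d=(n[0]-k);L=np.linalg.norm(d);d/=L;w=n[1]-n[0];N=n.mean(0);r=b-N
    print('thin',n,'thick',k,'L',L,'W',np.linalg.norm(w),'head side',np.degrees(np.arctan2(d[1],d[0])),'head edge',np.degrees(np.arctan2(-w[0],w[1]))-180*0,'bolt',b)
    print('along',r@d,'lat left',d[0]*r[1]-d[1]*r[0])
E
python3 -c "
from h import *
meas('pics/w3.npz',[[97.5,203],[109,275.5]],[300,218],[0,286])
meas('pics/w4.npz',[[97.5,210],[112,281]],[299,218],[43,281])"
```

```text
thin [[0.49540674 0.1652754 ]
 [0.53576462 0.14503748]] thick [0.53802602 0.26632773] L 0.10967213242378811 W 0.04514789270519667 head side -112.8678071312626 head edge -116.6319986197863 bolt [0.51241136 0.12630541]
along 0.02781701132989105 lat left 0.00828686695639375
thin [[0.48802099 0.1354386 ]
 [0.52881641 0.11707677]] thick [0.52703064 0.23835166] L 0.11005840163833096 W 0.044737273314043174 head side -110.75943831006703 head edge -114.23228469290444 bolt [0.50672758 0.11967539]
along 0.006754357791231537 lat left 0.0007517301212265129
```

Call:
send_rows(
  motion=[
    {"claw": 0,"tx": 0,"ty": -5,"tz": 0,"wx": 0,"wy": 0,"wz": 0},
    {"claw": 0,"tx": 0,"ty": -5,"tz": 0,"wx": 0,"wy": 0,"wz": 0},
    {"claw": 0,"tx": 0,"ty": -3,"tz": 0,"wx": 0,"wy": 0,"wz": 0},
  ],
)

```text
clock: 4.6
tool_pos: [0.5543, 0.2241, 0.1803]
orientation: [0.693, 0.131, 0.697, -0.129]
contact_force: [0.7, 0.0, -0.5]
opening: -0.002
```

```bash
python3 - <<'E'
from h import *;rep()
E
```

```text
clk 4.6 tip [0.5535 0.2246 0.0073] yhead 68.77 want 68.55
along 0.0383 lat(left+) 0.001 F [ 0.75  0.02 -0.5 ] fu -0.29
x [-0.0046  0.0031 -1.    ]
```

Call:
send_rows(
  motion=[
    {"claw": 0,"tx": 0,"ty": -2.5,"tz": 0,"wx": 0,"wy": 0,"wz": 0},
  ],
)

```text
clock: 4.7
tool_pos: [0.5533, 0.2215, 0.1803]
orientation: [0.693, 0.131, 0.697, -0.13]
contact_force: [-0.4, 0.4, 0.5]
opening: 0.001
```

Call:
send_rows(
  motion=[
    {"claw": 0,"tx": 0,"ty": -2.5,"tz": 0,"wx": 0,"wy": 0,"wz": 0},
  ],
)

```text
clock: 4.8
tool_pos: [0.5524, 0.2189, 0.1804]
orientation: [0.693, 0.131, 0.697, -0.13]
contact_force: [0.4, -0.0, 0.5]
opening: -0.0
```

```bash
python3 - <<'E'
from h import *;rep()
s=state();R,t=pose(s)
p,d=capture('wrist');cv2.imwrite('pics/w5.png',p);np.savez('pics/w5.npz',R=R,t=t,d=d)
E
```

```text
clk 4.8 tip [0.5516 0.2194 0.0074] yhead 68.76 want 68.55
along 0.0438 lat(left+) 0.0011 F [ 0.4  -0.02  0.47] fu -0.13
x [-0.0045  0.0031 -1.    ]
```

View pics/w5.png

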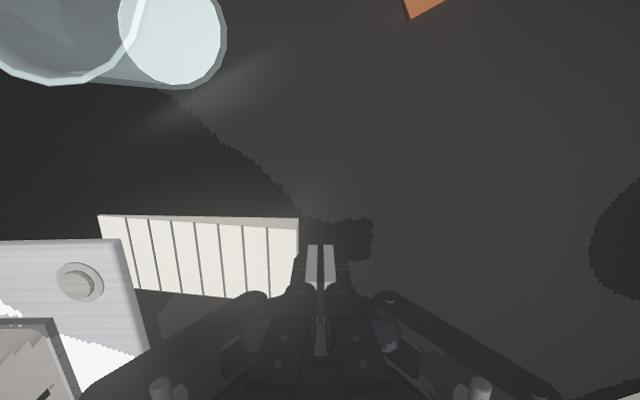

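Call:
send_rows(
  motion=[
    {"claw": 0,"tx": 0,"ty": -2.5,"tz": 0,"wx": 0,"wy": 0,"wz": 0},
  ],
)

```text
clock: 4.95
tool_pos: [0.5514, 0.2163, 0.1804]
orientation: [0.693, 0.131, 0.697, -0.13]
contact_force: [0.3, -0.2, 0.1]
opening: -0.004
```

Call:
send_rows(
  motion=[
    {"claw": 0,"tx": 0,"ty": -2.5,"tz": 0,"wx": 0,"wy": 0,"wz": 0},
  ],
)

```text
clock: 5.05
tool_pos: [0.5504, 0.2137, 0.1803]
orientation: [0.693, 0.131, 0.697, -0.13]
contact_force: [0.5, 1.5, 0.0]
opening: 0.003
```

Call:
send_rows(
  motion=[
    {"claw": 0,"tx": 0,"ty": -2,"tz": 0,"wx": 0,"wy": 0,"wz": 0},
  ],
)

```text
clock: 5.15
tool_pos: [0.5496, 0.2117, 0.1804]
orientation: [0.693, 0.131, 0.697, -0.13]
contact_force: [1.0, 0.7, 0.4]
opening: -0.004
```

Call:
send_rows(
  motion=[
    {"claw": 0,"tx": 0,"ty": -2,"tz": 0,"wx": 0,"wy": 0,"wz": 0},
  ],
)

```text
clock: 5.25
tool_pos: [0.5488, 0.2097, 0.1803]
orientation: [0.693, 0.131, 0.697, -0.13]
contact_force: [0.4, 0.1, -0.2]
opening: -0.002
```

Call:
send_rows(
  motion=[
    {"claw": 0,"tx": 0,"ty": -2,"tz": 0,"wx": 0,"wy": 0,"wz": 0},
  ],
)

```text
clock: 5.35
tool_pos: [0.548, 0.2077, 0.1803]
orientation: [0.693, 0.131, 0.697, -0.13]
contact_force: [-0.3, 1.1, 0.7]
opening: 0.001
```

Call:
send_rows(
  motion=[
    {"claw": 0,"tx": 0,"ty": -2,"tz": 0,"wx": 0,"wy": 0,"wz": 0},
  ],
)

```text
clock: 5.45
tool_pos: [0.5472, 0.2057, 0.1804]
orientation: [0.693, 0.131, 0.697, -0.13]
contact_force: [0.4, 0.5, 0.6]
opening: -0.002
```

Call:
send_rows(
  motion=[
    {"claw": 0,"tx": 0,"ty": -2,"tz": 0,"wx": 0,"wy": 0,"wz": 0},
  ],
)

```text
clock: 5.55
tool_pos: [0.5465, 0.2038, 0.1804]
orientation: [0.693, 0.131, 0.697, -0.129]
contact_force: [1.3, 3.2, 0.2]
opening: -0.001
```

Call:
send_rows(
  motion=[
    {"claw": 0,"tx": 0,"ty": -2,"tz": 0,"wx": 0,"wy": 0,"wz": 0},
  ],
)

```text
clock: 5.65
tool_pos: [0.5459, 0.2023, 0.1805]
orientation: [0.694, 0.131, 0.697, -0.129]
contact_force: [2.0, 5.2, -0.5]
opening: -0.004
```

```bash
python3 - <<'E'
from h import *;rep()
s=state();R,t=pose(s)
p,d=capture('wrist');cv2.imwrite('pics/w6.png',p);np.savez('pics/w6.npz',R=R,t=t,d=d)
E
```

```text
clk 5.65 tip [0.5453 0.203  0.0075] yhead 68.79 want 68.55
along 0.0614 lat(left+) 0.0012 F [ 2.03  5.2  -0.51] fu -5.58
x [-0.0035  0.0042 -1.    ]
```

View pics/w6.png

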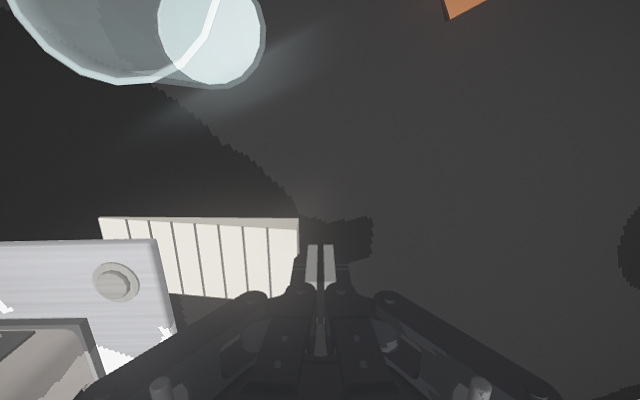

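```bash
python3 - <<'E'
from h import *
z=np.load('pics/w6.npz');P=(z['R'],z['t'])
n=onplane('wrist',[[98.5,217]],.002,P)[0,:2];k=onplane('wrist',[[299,219]],.016,P)[0,:2];b=onplane('wrist',[[116,281.5]],.034,P)[0,:2]
d=n-k;print(np.linalg.norm(d));d/=np.linalg.norm(d);l=np.array([-d[1],d[0]])
c=(n+k)/2+.0225*l;print('head',np.degrees(np.arctan2(d[1],d[0])),'bolt in wedge',(b-c)@d,(b-c)@l,b)
E
```

```text
0.11041415470058122
head -108.89010685512821 bolt in wedge 0.029555791561054215 -0.002228604548965374 [0.50617885 0.11777412]
```

Call:
send_rows(
  motion=[
    {"claw": 0,"tx": 0,"ty": 0,"tz": 0,"wx": 0,"wy": 0,"wz": 0},
  ],
)

```text
clock: 5.8
tool_pos: [0.5459, 0.202, 0.1806]
orientation: [0.694, 0.131, 0.696, -0.129]
contact_force: [0.3, 0.8, 0.2]
opening: -0.003
```

Call:
send_rows(
  motion=[
    {"claw": 0,"tx": 0,"ty": 8,"tz": 0,"wx": 0,"wy": 0,"wz": 0},
    {"claw": 0,"tx": 0,"ty": 10,"tz": 0,"wx": 0,"wy": 0,"wz": 0},
    {"claw": 0,"tx": -20,"ty": 2,"tz": 0,"wx": 0,"wy": 0,"wz": 0},
    {"claw": 0,"tx": -25,"ty": 0,"tz": 0,"wx": 0,"wy": 0,"wz": 0},
    {"claw": 0,"tx": -15,"ty": 0,"tz": 0,"wx": 0,"wy": 0,"wz": 0},
    {"claw": 0,"tx": 0,"ty": 0,"tz": 0,"wx": 0,"wy": 0,"wz": 0},
  ],
)

```text
clock: 6.4
tool_pos: [0.5541, 0.2243, 0.2416]
orientation: [0.693, 0.13, 0.698, -0.129]
contact_force: [-0.2, 1.2, -0.6]
opening: 0.001
```

```bash
cat >> h.py <<'E'
def goto(g):
    s=state();R,t=pose(s);tip=t+R[:,0]*.173;print('dtool mm',(R.T@(np.array(g)-tip)*1000).round(1),'tip',tip.round(4),'F',s['contact_force'].round(1),'x',R[:,0].round(4))
E
python3 - <<'E'
from h import *;goto([.5035,.120,.068])
s=state();R,t=pose(s)
p,d=capture('wrist');cv2.imwrite('pics/w7.png',p);np.savez('pics/w7.npz',R=R,t=t,d=d)
E
```

```text
dtool mm [   0.7 -115.4   -8.3] tip [0.5529 0.2247 0.0686] F [-0.2  1.2 -0.6] x [-0.0067  0.0023 -1.    ]
```

View pics/w7.png

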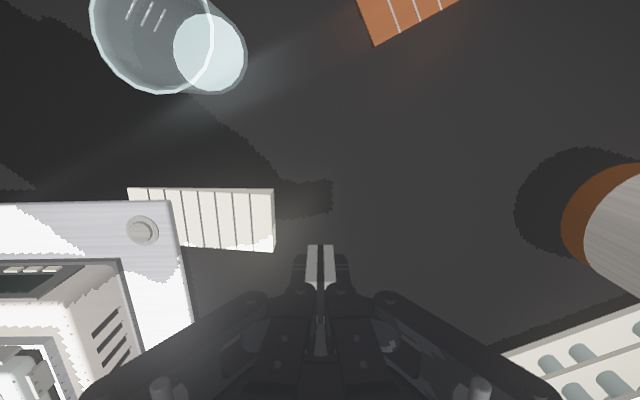

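```bash
python3 - <<'E'
from h import *
z=np.load('pics/w7.npz');P=(z['R'],z['t'])
b=onplane('wrist',[[139.5,229.5]],.034,P)[0,:2];print(b)
n=onplane('wrist',[[127.5,188]],.002,P)[0,:2];k=onplane('wrist',[[274,189]],.016,P)[:, :2];k2=onplane('wrist',[[274.5,252]],.001,P)[0,:2]
d=n-k[0];print(np.linalg.norm(d));d/=np.linalg.norm(d);l=np.array([-d[1],d[0]]);c=(n+k[0])/2+.0225*l
print((b-c)@d,(b-c)@l,k2)
E
```

```text
[0.50605794 0.11519228]
0.11181734432361097
0.03241597690207329 -0.0023821265240190166 [0.56823091 0.18013135]
```

Call:
send_rows(
  motion=[
    {"claw": 0,"tx": 0,"ty": -25,"tz": -2,"wx": 0,"wy": 0,"wz": 0},
    {"claw": 0,"tx": 0,"ty": -30,"tz": -2,"wx": 0,"wy": 0,"wz": 0},
    {"claw": 0,"tx": 0,"ty": -30,"tz": -2,"wx": 0,"wy": 0,"wz": 0},
    {"claw": 0,"tx": 0,"ty": -18,"tz": -2,"wx": 0,"wy": 0,"wz": 0},
    {"claw": 0,"tx": 0,"ty": 0,"tz": 0,"wx": 0,"wy": 0,"wz": 0},
  ],
)

```text
clock: 6.95
tool_pos: [0.5068, 0.13, 0.2364]
orientation: [0.691, 0.128, 0.7, -0.129]
contact_force: [-0.2, 0.1, -0.2]
opening: -0.001
```

```bash
python3 - <<'E'
from h import *;goto([.5035,.120,.037])
s=state();R,t=pose(s)
p,d=capture('wrist');cv2.imwrite('pics/w8.png',p);np.savez('pics/w8.npz',R=R,t=t,d=d)
E
```

```text
dtool mm [26.4 -9.8  2.9] tip [0.5047 0.1301 0.0634] F [-0.2  0.1 -0.2] x [-1.240e-02  4.000e-04 -9.999e-01]
```

View pics/w8.png

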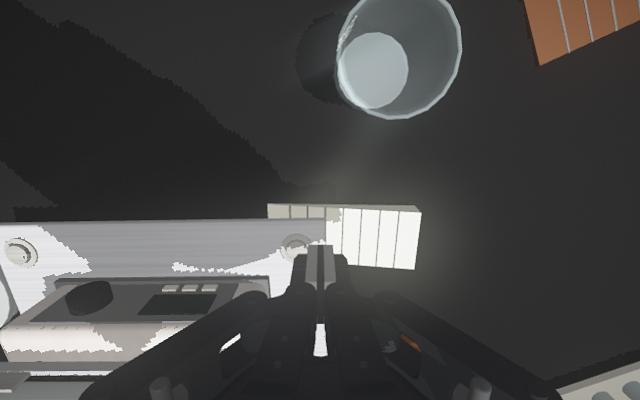

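Call:
send_rows(
  motion=[
    {"claw": 0,"tx": 3,"ty": -6,"tz": 1,"wx": 0,"wy": 0,"wz": 0},
    {"claw": 0,"tx": 8,"ty": -5,"tz": 0,"wx": 0,"wy": 0,"wz": 0},
    {"claw": 0,"tx": 6,"ty": 0,"tz": 0,"wx": 0,"wy": 0,"wz": 0},
    {"claw": 0,"tx": 0,"ty": 0,"tz": 0,"wx": 0,"wy": 0,"wz": 0},
  ],
)

```text
clock: 7.4
tool_pos: [0.5045, 0.1222, 0.2166]
orientation: [0.691, 0.127, 0.7, -0.128]
contact_force: [0.4, 0.3, -0.3]
opening: 0.004
```

```bash
python3 - <<'E'
from h import *;goto([.502,.120,.034])
s=state();R,t=pose(s)
p,d=capture('wrist');cv2.imwrite('pics/w9.png',p);np.savez('pics/w9.npz',R=R,t=t,d=d)
p,d=capture('scene');cv2.imwrite('pics/s9.png',cv2.resize(p[120:300,240:440],None,fx=3.5,fy=3.3,interpolation=cv2.INTER_CUBIC))
E
```

```text
dtool mm [ 9.6 -2.4  0.7] tip [0.5023 0.1225 0.0436] F [ 0.4  0.3 -0.3] x [-0.0127  0.0016 -0.9999]
```

View pics/w9.png

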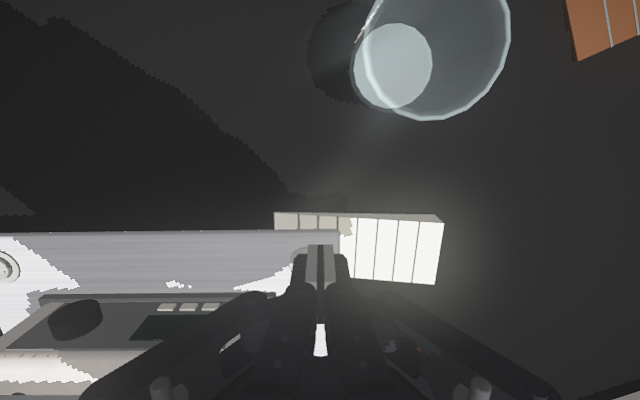

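View pics/s9.png

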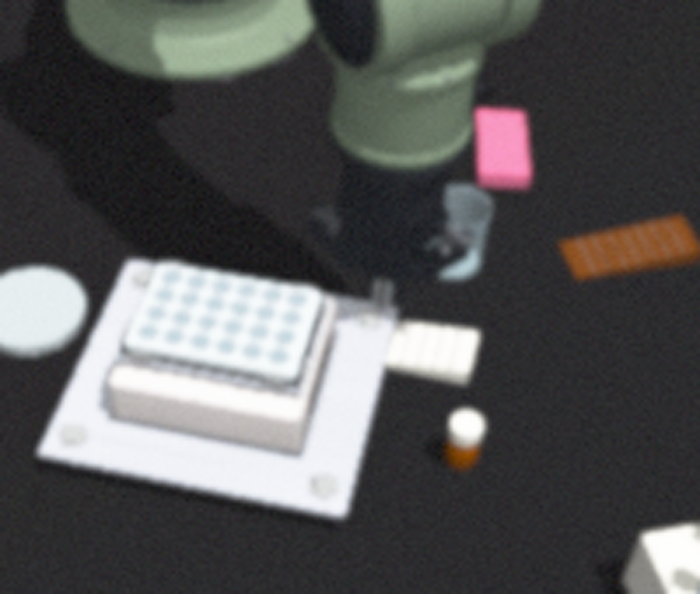

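Call:
send_rows(
  motion=[
    {"claw": 0,"tx": 3,"ty": -4,"tz": 2.5,"wx": 0,"wy": 0,"wz": 0},
    {"claw": 0,"tx": 3,"ty": 0,"tz": 0,"wx": 0,"wy": 0,"wz": 0},
    {"claw": 0,"tx": 0,"ty": 0,"tz": 0,"wx": 0,"wy": 0,"wz": 0},
  ],
)

```text
clock: 7.8
tool_pos: [0.5058, 0.1176, 0.2111]
orientation: [0.691, 0.127, 0.7, -0.127]
contact_force: [1.0, 0.2, 0.6]
opening: 0.001
```

Call:
send_rows(
  motion=[
    {"claw": 0,"tx": 1,"ty": 0,"tz": 0,"wx": 0,"wy": 0,"wz": 0},
  ],
)

```text
clock: 7.9
tool_pos: [0.5059, 0.1176, 0.2102]
orientation: [0.692, 0.127, 0.699, -0.127]
contact_force: [-0.6, -0.6, 0.7]
opening: 0.001
```

```bash
python3 - <<'E'
from h import *;goto([.506,.115,.034])
E
```

```text
dtool mm [ 3.1 -2.   2.9] tip [0.504  0.1179 0.0372] F [-0.6 -0.6  0.7] x [-0.011   0.0022 -0.9999]
```

Call:
send_rows(
  motion=[
    {"claw": 0,"tx": 1,"ty": 0,"tz": 0,"wx": 0,"wy": 0,"wz": 0},
  ],
)

```text
clock: 8.0
tool_pos: [0.5059, 0.1176, 0.2091]
orientation: [0.692, 0.128, 0.699, -0.127]
contact_force: [-0.3, 0.2, 0.6]
opening: -0.003
```

Call:
send_rows(
  motion=[
    {"claw": 0,"tx": 1,"ty": 0,"tz": 0,"wx": 0,"wy": 0,"wz": 0},
  ],
)

```text
clock: 8.1
tool_pos: [0.5059, 0.1177, 0.2081]
orientation: [0.692, 0.128, 0.699, -0.127]
contact_force: [0.2, -0.3, -0.5]
opening: 0.005
```

Call:
send_rows(
  motion=[
    {"claw": 0,"tx": 1,"ty": 0,"tz": 0,"wx": 0,"wy": 0,"wz": 0},
  ],
)

```text
clock: 8.2
tool_pos: [0.5059, 0.1177, 0.2071]
orientation: [0.692, 0.128, 0.699, -0.127]
contact_force: [0.0, 0.4, 1.5]
opening: -0.0
```

Call:
send_rows(
  motion=[
    {"claw": 0,"tx": 1,"ty": 0,"tz": 0,"wx": 0,"wy": 0,"wz": 0},
  ],
)

```text
clock: 8.3
tool_pos: [0.506, 0.1178, 0.2064]
orientation: [0.692, 0.128, 0.699, -0.127]
contact_force: [-5.7, -1.6, 25.1]
opening: -0.002
```

Call:
send_rows(
  motion=[
    {"claw": 0,"tx": 0.3,"ty": 0,"tz": 0,"wx": 0,"wy": 0,"wz": 0},
  ],
)

```text
clock: 8.4
tool_pos: [0.506, 0.1178, 0.2066]
orientation: [0.692, 0.128, 0.699, -0.127]
contact_force: [-4.1, -1.7, 16.6]
opening: 0.004
```

Call:
send_rows(
  motion=[
    {"claw": 0,"tx": 0.2,"ty": 0,"tz": 0,"wx": 0,"wy": 0,"wz": 0},
    {"claw": 0,"tx": 0.2,"ty": 0,"tz": 0,"wx": 0,"wy": 0,"wz": 0},
    {"claw": 0,"tx": 0.2,"ty": 0,"tz": 0,"wx": 0,"wy": 0,"wz": 0},
  ],
)

```text
clock: 8.7
tool_pos: [0.5059, 0.1177, 0.2069]
orientation: [0.692, 0.128, 0.699, -0.127]
contact_force: [-1.9, -0.1, 5.7]
opening: -0.005
```

```bash
python3 - <<'E'
from h import *;goto([.506,.115,.034])
E
```

```text
dtool mm [-0.1 -2.3  2.9] tip [0.5041 0.1182 0.0339] F [-1.9 -0.1  5.7] x [-0.0101  0.0024 -0.9999]
```

Call:
send_rows(
  motion=[
    {"claw": 0,"tx": 0.35,"ty": 0,"tz": 0,"wx": 0,"wy": 0,"wz": 0},
    {"claw": 0,"tx": 0.35,"ty": 0,"tz": 0,"wx": 0,"wy": 0,"wz": 0},
    {"claw": 0,"tx": 0.35,"ty": 0,"tz": 0,"wx": 0,"wy": 0,"wz": 0},
    {"claw": 0,"tx": 0.35,"ty": 0,"tz": 0,"wx": 0,"wy": 0,"wz": 0},
  ],
)

```text
clock: 9.1
tool_pos: [0.5058, 0.1178, 0.2068]
orientation: [0.692, 0.128, 0.699, -0.127]
contact_force: [-3.0, -0.8, 10.7]
opening: 0.001
```

Call:
send_rows(
  motion=[
    {"claw": 0,"tx": 0.35,"ty": 0,"tz": 0,"wx": 0,"wy": 0,"wz": 0},
    {"claw": 0,"tx": 0.35,"ty": 0,"tz": 0,"wx": 0,"wy": 0,"wz": 0},
    {"claw": 0,"tx": 0.35,"ty": 0,"tz": 0,"wx": 0,"wy": 0,"wz": 0},
    {"claw": 0,"tx": 0.35,"ty": 0,"tz": 0,"wx": 0,"wy": 0,"wz": 0},
  ],
)

```text
clock: 9.5
tool_pos: [0.5057, 0.1177, 0.2068]
orientation: [0.692, 0.128, 0.699, -0.127]
contact_force: [-2.7, 0.0, 10.9]
opening: -0.0
```

Call:
send_rows(
  motion=[
    {"claw": 0,"tx": -1,"ty": 0,"tz": 0,"wx": 0,"wy": 0,"wz": 0},
    {"claw": 0,"tx": -5,"ty": 0,"tz": 0,"wx": 0,"wy": 0,"wz": 0},
    {"claw": 0,"tx": -20,"ty": 0,"tz": 0,"wx": 0,"wy": 0,"wz": 0},
    {"claw": 0,"tx": -40,"ty": 0,"tz": 0,"wx": 0,"wy": 0,"wz": 0},
    {"claw": 0,"tx": -40,"ty": 10,"tz": -20,"wx": 0,"wy": 0,"wz": 0},
    {"claw": 0,"tx": -40,"ty": 20,"tz": 0,"wx": 0,"wy": 0,"wz": 0},
    {"claw": 0,"tx": -20,"ty": 30,"tz": 0,"wx": 0,"wy": 0,"wz": 0},
    {"claw": 0,"tx": 0,"ty": 0,"tz": 0,"wx": 0,"wy": 0,"wz": 0},
  ],
)

```text
clock: 10.3
tool_pos: [0.5092, 0.182, 0.3809]
orientation: [0.692, 0.129, 0.699, -0.128]
contact_force: [-0.5, 0.4, -0.6]
opening: -0.001
```

```bash
python3 - <<'E'
from h import *
s=state();R,t=pose(s);print(t,s['contact_force'])
p,d=capture('wrist');cv2.imwrite('pics/w10.png',p);np.savez('pics/w10.npz',R=R,t=t,d=d)
p,d=capture('scene');cv2.imwrite('pics/s10.png',cv2.resize(p[120:300,240:440],None,fx=3.5,fy=3.3,interpolation=cv2.INTER_CUBIC))
E
```

```text
[0.50922569 0.18199835 0.3808546 ] [-0.54064173  0.37702502 -0.63109847]
```

View pics/w10.png

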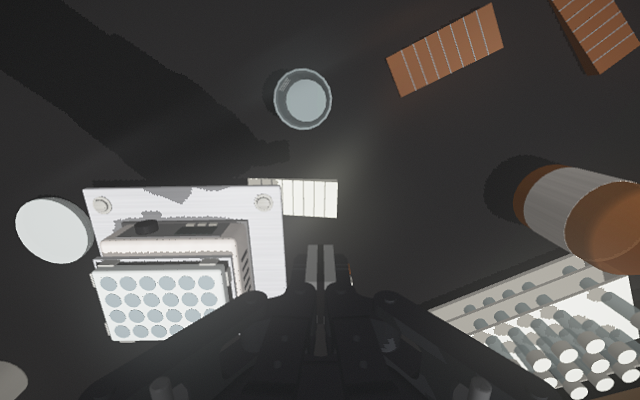

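View pics/s10.png

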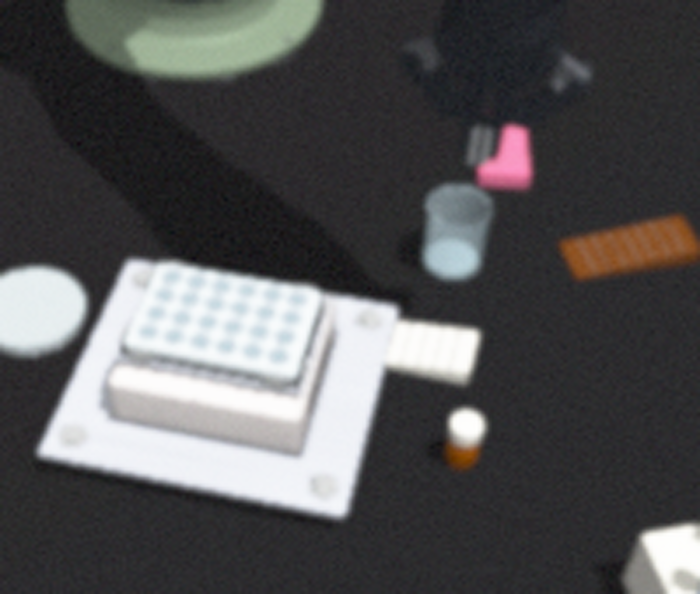

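```bash
python3 - <<'E'
from h import *
p,_=capture('top');cv2.imwrite('pics/top10.png',p)
z=np.load('pics/w10.npz');P=(z['R'],z['t'])
b=onplane('wrist',[[263,202.5]],.034,P)[0,:2]
n=onplane('wrist',[[248,178]],.002,P)[0,:2];k=onplane('wrist',[[338,180]],.016,P)[0,:2]
d=n-k;print(np.linalg.norm(d));d/=np.linalg.norm(d);l=np.array([-d[1],d[0]]);c=(n+k)/2+.0225*l
print((b-c)@d,(b-c)@l,b)
# shaker before/after in top view
def box(p):
    h=cv2.cvtColor(p,cv2.COLOR_BGR2HSV);m=((h[...,2]>140)&(h[...,1]<60)).astype(np.uint8)
    return m
a=cv2.imread('pics/top0.png')
df=cv2.absdiff(a,p).max(2);c=np.hstack([a[120:250,210:390],p[120:250,210:390]]);cv2.imwrite('pics/cmp.png',cv2.resize(c,None,fx=2.2,fy=2.2,interpolation=cv2.INTER_CUBIC))
# shift of plate far/right region by phase correlation
A=cv2.cvtColor(a[135:215,300:372],6).astype(np.float32);B=cv2.cvtColor(p[135:215,300:372],6).astype(np.float32)
print('px shift',cv2.phaseCorrelate(A,B))
E
```

```text
0.1097294272385696
0.03194408334000441 -0.0013311520357342354 [0.50676964 0.11367035]
px shift ((0.06252602814300445, -0.0932476641228348), 0.9662062798937162)
```

View pics/cmp.png

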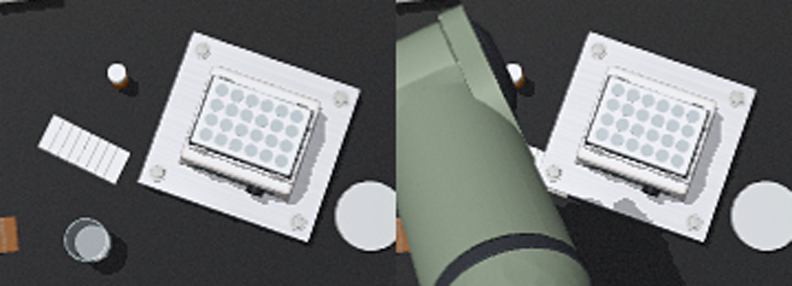

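```bash
python3 -c "
from station import order,state
print(state()['joint_velocities'].round(4));print(order.finish_job())"
```

```text
[ 0.0111  0.0141  0.0033  0.0154  0.0004 -0.0039 -0.0002]
the job is handed in; nothing more can be done
None
```

I pushed the white wedge under the worn foot with the shut fingertips, stopping when the push rose from under 1 N to about 5.6 N. I then backed off, pressed on the bolt head, let go and handed the job in at about 10.4 s of the 48 s allowed.

- **Press:** The held press was about 10.7–10.9 N, and the fingertips stayed at about 34 mm, so the corner did not sink. The first contact was harder than intended: it spiked to about 25 N for roughly 0.1 s before I eased off.
- **Wedge:** The last wrist view puts the bolt at about (+32, −1) mm in the wedge frame. It was (+32, −2) mm before the press, so the wedge did not slip out.
- **Shaker:** In the overhead view the plate shifted by about 0.1 pixel, well under 1 mm.
- **Other things:** The vial, beaker, microplate and dish look undisturbed, and the gripper was clear of everything at the end.
- **Not checked directly:** I did not measure the shaker's tilt. I also did not push the wedge again after the press to see if it was still snug. Early bolt positions from different cameras differed by up to about 7 mm, so I worked from the close-up wrist view.

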